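Tip a carton of lab wipes onto its side and seat it in its holder

TASK

Reload the wipe holder: push the standing carton over, without lifting it, so that it lies with its blue tear-out panel on top and its head towards the holder, then slide it in between the side plates and press it firmly home against the backstop with about 10 N for a moment. Do not dent it by knocking it or by pressing harder than that needs (over 25 N is too much), leave it lying there against the backstop, and leave everything else on the bench as it stands.

Things in the scene. Friction and masses are not known exactly. Their poses are not given: they have to be found in the camera images.
- wipes: unopened carton of lab wipes, white with green bands, 114 x 84 x 213 mm (own x, y, z), 0.2 to 0.45 kg evenly spread, standing on its small end. Origin: centre of that end face; z runs up its 213 mm length. Too wide to grip. It dents if pressed against the backstop with more than 25 N, or knocked by the robot with over 40 N. On bench or steel its friction coefficient is about 0.5 to 0.7.
- wipes_center (a point): middle of the carton = its balance point, 106.5 mm from either end; axes as wipes
- wipes_panel (a point): centre of the carton's dispensing face, which has the long rounded blue tear-out panel: the 114 x 213 mm face on its own -y side, 42 mm from the middle. At the start it looks away from the holder, within 0.1 rad, and it stands within about 12 mm of the holder's centre line; axes as wipes
- holder: stainless carton holder fixed to the bench, no floor, no roof, open at its mouth. Origin: on the bench midway between its side plates; its +y is the way in. Inner faces of the side plates at x = +/-60 mm, 4 mm thick, 45 mm high, from y = -115 to +125 mm, where a rear plate 55 mm high closes it.
- holder_mouth (a point): centre of the holder's mouth on the bench, at y = -115 mm in the holder's frame; axes as holder. From here two flared guide wings, 30 mm high, widen outwards to x = +/-86 mm at y = -195 mm
- holder_rear (a point): centre of the rear plate on the bench, holder y = 125 mm; axes as holder. In front of it stands the backstop on an adjusting screw: a rigid rubber-faced plate 92 mm wide, 3 to 58 mm above the bench. Its face lies anywhere from y = 65 to 105 mm in the holder's frame: set differently each time, not measured, to be found by feel. Home, the carton ends 33 mm outside to 7 mm inside the mouth.
- vial0: small stoppered red vial, 27 mm diameter, 57 mm tall, origin under its centre; to be left alone
- vial1: small stoppered red vial, 27 mm diameter, 57 mm tall, origin under its centre; to be left alone
- vial2: small stoppered red vial, 27 mm diameter, 57 mm tall, origin under its centre; to be left alone
- vial3: small stoppered red vial, 27 mm diameter, 57 mm tall, origin under its centre; to be left alone
- labbottle: amber lab bottle with blue cap, 56 mm diameter, 105 mm tall, origin under its centre; to be left alone
- beaker: glass beaker, 68 mm diameter, 90 mm tall, origin under its centre; to be left alone
- tipbox: blue pipette-tip box with clear lid, 85 x 120 x 72 mm, origin under its centre; to be left alone
Mind the look-alikes: they are no part of the job. What is shaped like the wipes but purple or yellow is not meant.

How it is judged:
On the way, in this order (a step that is already met when the one before it is completed fails the run):
1. the carton has been tipped onto its broad side, tear-out panel up (angle between wipes's own y axis and vertical above 3.04 rad and height (world z) of wipes_center below 0.046 m), for 0.2 s.
2. the carton is pressed firmly (more than 6 N) against the backstop for 0.3 s (all of step 1 and contact force between wipes and backstop_c0 above 6 N), for 0.3 s.
At the end, for the whole second after the job is handed in: The carton lies flat on the bench, tear-out panel up (within 0.1 rad), square between the side plates (middle within 6 mm of the holder's centre line, within 0.07 rad), its head within 3 mm of the backstop, at rest and let go (all of step 1 and angle between the z axis of wipes and the y axis of holder, either way round below 0.07 rad and x of wipes_center in the frame of holder between -0.006 and 0.006 m and z of backstop_c0 in the frame of wipes between 0.214 and 0.22 m and linear speed of wipes below 0.01 m/s and angular speed of wipes below 0.05 rad/s); the robot touches nothing.
It fails at once if the carton is dented: pressed against the backstop with more than 25 N, or knocked by the robot with more than 40 N (contact force between any of the arm, the fingers and wipes above 40 N or contact force between wipes and backstop_c0 above 25 N).
It fails at once if the carton is lifted clear instead of tipped (middle more than 135 mm above the bench) (height (world z) of wipes_center above 0.135 m).
It fails at once if a bystander is knocked over, or shoved by more than 25 mm (distance of any of vial0, vial1, vial2, vial3, labbottle, beaker, tipbox from where it was at the start of the episode above 0.025 m or angle between any of vial0, vial1, vial2, vial3, labbottle, beaker, tipbox's own z axis and vertical above 0.5 rad).
It also fails if it takes over 72 s, if anything falls off the work surface, if the arm or the gripper's body presses on something with over 40 N, if the wrist force passes 120 N, or if a joint passes its speed limit or range.

ROBOT

A 6-joint arm with a two-finger parallel gripper is mounted at the origin on the work surface. World frame = base frame: x ahead of the robot, y to its left, z up, the work surface at z = 0. Lengths are in m, angles in rad, forces in N, time in s.
With the tool pointing down it reaches from about 0.35 to 0.975 m from the base axis. Payload 4.9 kg.
Tool frame: the origin (TCP) lies at the very end of the fingers, on their centre line; the grasp point (between the pads) lies behind it (manip.pinch_z is the y of the grasp point in the tool frame, in m); y points along the fingers, x is the direction in which the jaws open and shut, and the axes are right-handed (so a half turn about y gives the same grasp; the last joint's range is limited). The gripper opens to 85 mm and grips with 20 to 120 N. Pads are 22 mm wide; open, the fingers measure 114 mm over their backs; the gripper's body (76 mm by 85 mm) begins 54 mm behind the grasp point. The pads swing forward as they close: fully open they stand 13 mm farther back than shut.
Start: joints at [-1.418, 0.053, 1.613, -0, 1.476, -0.119], TCP at [0.168, -0.602, 0.231] pointing down, gripper open.
Joint ranges: [-3.01, 3.01], [-1.01, 2.22], [0.06, 2.58], [-1.02, 4.17], [0.09, 2.62], [-3.14, 3.14]. Speed limits (rad/s): [2.57, 2.57, 3.14, 3.14, 3.14, 3.14].

INTERFACE

Orientations are given as a unit quaternion [w, x, y, z].
In Python, from plant import manip gives the robot as it stands.
- The arm moves only by the tool drive_tool, never from a script. Its argument "motion" is a list of rows, each a list of 3 entries, a list of its own where there are three numbers: the shift along the tool's x, y, z in units of 25 mm (1.0 is 25 mm), then the turn, a rotation vector about the tool's x, y, z in units of 5 degrees (1.0 is 5 degrees), then the closure, from -1 (fully open) to 1 (shut). A call has 1 to 12 rows; each row shifts and turns the commanded pose from where the row before left it, along the tool's axes as they then stand; what a row does not reach is not made up. A row lasts 1/10 s, in which the tool goes at most 50 mm and 8.59 degrees, less where a joint would pass 70% of its speed; a pose out of reach is approached as far as the arm can. A call is refused whole if a number of a shift passes 1 or a number of a turn 1, either way. A call with a gripper value outside its range is refused whole. The fingers move at their own pace and stop on an object; the grip force is fixed at half the most. Time passes only in rows, so rows that do not move let the fingers close. It gives the time, the measured TCP pose, the force and the opening at its end, in the units of the state.
- manip.state(): the state, without advancing time (a new reading comes with each control period).
- manip.grab_frame(name): name is "scene" or "top" or "wrist"; returns a dict with "img" (480x640x3 uint8, blue, green, red), "range_z" (480x640 float32, m along the optical axis (not along the pixel's ray), 0 where there is no reading), "camera_matrix" (3x3 intrinsics, pixels), "world_from_camera" (4x4, takes a point from camera to world coordinates); the wrist camera has in their place "T_tool_cam" (4x4, takes a point from camera to tool coordinates, whose origin is the TCP and whose axes are the tool frame's). Camera axes: x right, y down, z forward; pixel columns grow to the right and rows downward; lengths in m; the calibration is good to about 2 mm. A picture is of the moment at which its call begins: read the wrist's pose just before it.
- manip.job_done(): hands the job in, once; it reports no verdict.
The state is a dict: "time": time; "joint_pos": joint angles; "joint_vel": joint speeds; "joint_efforts": joint torques, N m; "tool_pos": TCP position; "tool_rot": TCP orientation; "contact_force": force on the tool from outside, world axes, zero at the start; "ft_torque": the same for the moment, N m; "gripper_width": opening from 0.0 (shut) to 1.0 (fully open).
Only numpy, scipy, OpenCV 4.12 (cv2) and the standard library are available. Lean on these libraries where they do the work, as an engineer would, in place of code of your own. Each camera call takes 0.05 s, during which the arm holds its last target. There are 200 camera calls.

## Working session

There is one attempt and no reset: what is moved stays moved. The work goes in short steps, Python scripts to look and compute and a tool call to move; the robot and the scene stay as the last step left them, time stands still between calls to the robot, and variables do not carry over. Pictures are saved under pics/ and viewed, about 8 in all and at most 12, crops included, and the job is handed in when it is done.

Besides the shell and the picture viewer there is one more tool, called after ">>>" as name(argument=value, ...), one argument or row to a line, values as JSON. drive_tool: Moves the arm, as the interface text tells. Its arguments: {"type":"object","properties":{"motion":{"type":"array","items":{"type":"array"}}},"required":["motion"]}

```bash
ls; mkdir -p pics; cat > h.py <<'E'
import numpy as np, cv2
from plant import manip
def cloud(f):
    K=f["camera_matrix"];d=f["range_z"];v,u=np.mgrid[:480,:640]
    P=np.stack([(u-K[0,2])/K[0,0]*d,(v-K[1,2])/K[1,1]*d,d],-1)
    T=f["world_from_camera"];return P@T[:3,:3].T+T[:3,3]
E
python3 - <<'E'
from h import *
s=manip.state();print(s)
for n in("top","scene"):
    f=manip.grab_frame(n);np.savez(f"{n}0.npz",**f);cv2.imwrite(f"pics/{n}0.png",f["img"]);print(n,f["world_from_camera"].round(3).tolist(),f["camera_matrix"][0,0])
E
```

```text
pics
{'time': 0.0, 'joint_pos': array([-1.41798542e+00,  5.33579150e-02,  1.61428590e+00, -6.89412971e-06,
        1.47600030e+00, -1.19004376e-01]), 'joint_vel': array([-2.09484592e-03,  6.86021285e-04, -5.05215358e-05,  1.51342494e-03,
       -3.93074803e-04,  1.30023611e-03]), 'joint_efforts': array([ 9.18160440e-04, -3.93683410e+01, -3.70174026e+01, -3.44750208e-05,
        7.13213172e-03,  8.12741490e-06]), 'tool_pos': array([ 0.1677012 , -0.60143732,  0.2300672 ]), 'tool_rot': array([ 0.56363643, -0.56263167,  0.4281673 , -0.427121  ]), 'contact_force': array([0.14840447, 0.20692767, 0.44257313]), 'ft_torque': array([ 0.00503185, -0.01194788, -0.02196352]), 'gripper_width': 0.9995483296339776}
top [[-0.026, -0.983, 0.181, 0.364], [-1.0, 0.027, 0.004, -0.001], [-0.009, -0.181, -0.983, 1.08], [0.0, 0.0, 0.0, 1.0]] 490.52541505483924
scene [[0.063, 0.564, -0.824, 1.695], [0.998, -0.056, 0.038, -0.029], [-0.025, -0.824, -0.566, 0.894], [0.0, 0.0, 0.0, 1.0]] 623.1322591531859
```

View pics/top0.png

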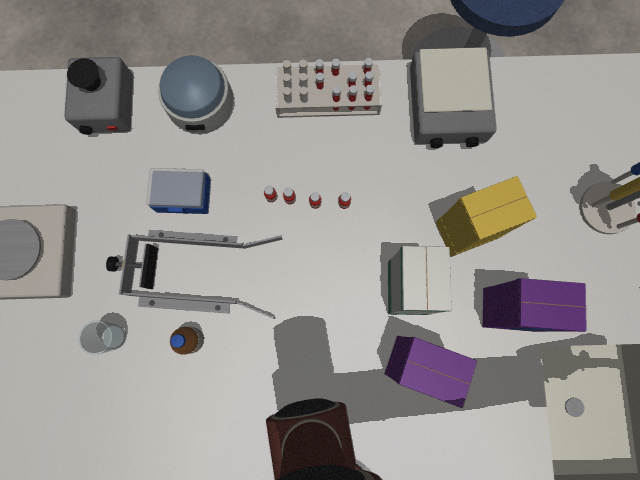

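View pics/scene0.png

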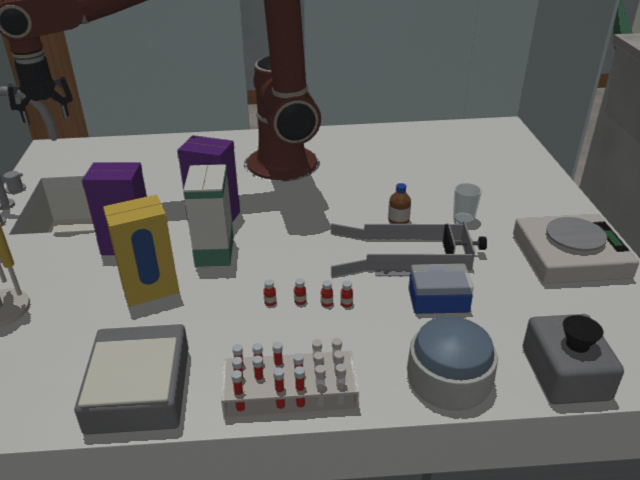

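The top view shows the white carton at about (420,280) and the holder mouth at about (240,272), opening right, with the backstop at (149,265). Decoys are the purple cartons at (535,305) and (430,370) and the yellow one at (487,215). The vials stand in a row at about (270–345,195). The scene view agrees. Next I measure with the point clouds.

```bash
python3 - <<'E'
from h import *
def rect(P,name):
    r=cv2.minAreaRect(P[:,:2].astype(np.float32)*1000);print(name,len(P),"c",np.round(r[0],1),"size",np.round(r[1],1),"ang",round(r[2],2),"z",np.percentile(P[:,2],[1,50,99]).round(4))
for n in("top","scene"):
    f=np.load(f"{n}0.npz");C=cloud(f);img=f["img"];hsv=cv2.cvtColor(img,cv2.COLOR_BGR2HSV);z=C[...,2];ok=f["range_z"]>0
    # tall boxes' tops
    m=(ok&(z>.203)&(z<.225)&(C[...,0]>.1)&(C[...,0]<.8)).astype(np.uint8)
    k,l,st,_=cv2.connectedComponentsWithStats(m)
    for i in range(1,k):
        if st[i,4]>300:
            q=l==i;rect(C[q],n+" top box hsv"+str(np.median(hsv[q],0)))
    # holder side plates / wings / backstop
    roi=ok&(C[...,0]>.2)&(C[...,0]<.52)&(C[...,1]>-.05)&(C[...,1]<.45)
    for lo,hi in((.025,.036),(.038,.048),(.05,.066)):
        m=(roi&(z>lo)&(z<hi)).astype(np.uint8);k,l,st,_=cv2.connectedComponentsWithStats(m)
        for i in range(1,k):
            if st[i,4]>25: rect(C[l==i],f"{n} z{lo}-{hi} px{st[i,:2]}")
    m=(ok&(z>.04)&(z<.07)&(C[...,1]<.15)&(C[...,1]>-.2)&(C[...,0]>.4)&(C[...,0]<.6)).astype(np.uint8);k,l,st,_=cv2.connectedComponentsWithStats(m)
    for i in range(1,k):
        if st[i,4]>15: rect(C[l==i],n+" vial")
E
```

```text
top top box hsv[ 23. 156. 181.] 2925 c [ 577.  -320.8] size [ 84.5 116.2] ang 19.47 z [0.2059 0.2123 0.2158]
top top box hsv[ 26.  11. 193.] 3102 c [ 452.1 -181.7] size [ 85.7 114.8] ang 87.69 z [0.2065 0.2124 0.2158]
top top box hsv[139. 134. 115.] 3252 c [ 399.5 -399.8] size [115.8  84.7] ang 83.94 z [0.2055 0.2122 0.2159]
top top box hsv[140. 118. 131.] 3424 c [ 289.9 -190.9] size [115.6  84.9] ang 68.12 z [0.2069 0.2123 0.2158]
top z0.025-0.036 px[148 263] 53 c [492.  374.4] size [ 3.8 52.5] ang 83.62 z [0.0252 0.0299 0.0358]
top z0.025-0.036 px[125 266] 60 c [485.  422.9] size [12.4 56. ] ang 72.0 z [0.0253 0.0306 0.0359]
top z0.025-0.036 px[236 302] 80 c [412.  148.6] size [86.1  4.2] ang 66.51 z [0.0258 0.0295 0.0342]
top z0.025-0.036 px[114 324] 39 c [363.8 437.1] size [51.9 16.8] ang 1.08 z [0.0252 0.0304 0.0358]
top z0.038-0.048 px[145 261] 41 c [492.2 374.3] size [ 2.2 55.6] ang 84.77 z [0.0383 0.0435 0.0479]
top z0.038-0.048 px[122 262] 295 c [473.4 304.7] size [241.4  68.8] ang 84.17 z [0.0382 0.0444 0.0475]
top z0.038-0.048 px[112 326] 38 c [360.9 434. ] size [12.3 47.3
[... 1774 characters left out ...]
73]
scene z0.038-0.048 px[364 224] 275 c [441.5 283.4] size [192.8  14.8] ang 83.6 z [0.0381 0.0427 0.0478]
scene z0.038-0.048 px[450 224] 87 c [483.8 407.4] size [31.8 71.9] ang 84.51 z [0.0381 0.0423 0.0478]
scene z0.05-0.066 px[454 198] 67 c [380.8 434.6] size [38.1 11.9] ang 39.38 z [0.0503 0.0581 0.0654]
scene z0.05-0.066 px[389 200] 122 c [371.1 286.9] size [53.8 31.5] ang 82.85 z [0.0501 0.0587 0.0659]
scene z0.05-0.066 px[463 221] 42 c [488.3 423.7] size [ 5.8 62.4] ang 84.23 z [0.0503 0.055  0.0585]
scene z0.05-0.066 px[444 224] 77 c [490.6 378. ] size [12.4 58.4] ang 84.49 z [0.0507 0.0582 0.0631]
scene vial 330 c [ 459.3 -168.1] size [ 57.3 113.7] ang 86.3 z [0.0407 0.0555 0.0696]
```

```bash
python3 - <<'E'
from h import *
f=np.load("top0.npz");c=f["img"][225:325,100:290];cv2.imwrite("pics/crop0.png",cv2.resize(c,None,fx=4,fy=4,interpolation=cv2.INTER_CUBIC))
E
```

```text
(no output)
```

View pics/crop0.png

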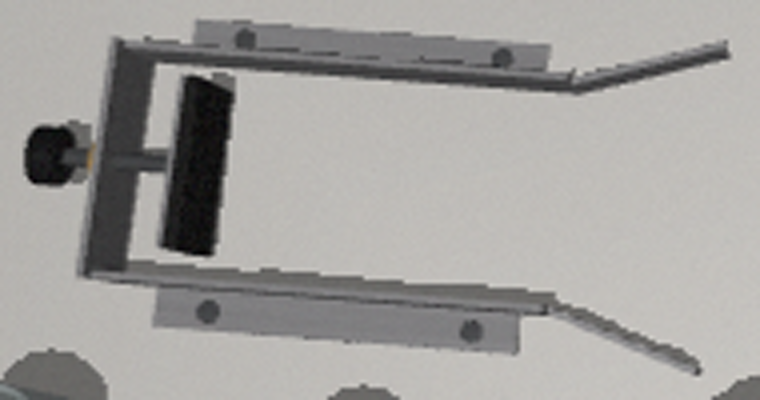

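```bash
python3 - <<'E'
from h import *
f=np.load("top0.npz");K=f["camera_matrix"];T=f["world_from_camera"]
def ray(u,v,z):
    d=T[:3,:3]@np.linalg.solve(K,[100+u/4,225+v/4,1]);return (T[:3,3]+d*(z-T[2,3])/d[2])[:2]*1000
pts=dict(rearU=(116,39,.055),rearL=(81,274,.055),mouthU=(572,80,.045),mouthL=(547,307,.045),wingU=(727,46,.03),wingL=(698,372,.03),faceU=(190,78,.058),faceL=(166,247,.058))
R={k:ray(*p) for k,p in pts.items()}
for k in R:print(k,R[k].round(1))
m=(R["mouthU"]+R["mouthL"])/2;r=(R["rearU"]+R["rearL"])/2;w=(R["wingU"]+R["wingL"])/2
print(m,r,w,np.degrees(np.arctan2(*(r-m)[::-1])),np.degrees(np.arctan2(*(r-w)[::-1])))
def ab(a,b):d=R[b]-R[a];return np.degrees(np.arctan2(d[1],d[0]))
print(ab("mouthU","rearU"),ab("mouthL","rearL"),ab("rearL","rearU")+90,ab("faceL","faceU")+90,ab("wingL","wingU")+90)
for a in("rear","mouth","wing"):print(np.linalg.norm(R[a+"U"]-R[a+"L"]))
# vials, red, tops grey -> use label/red mask on z~.03
img=f["img"];h=cv2.cvtColor(img,cv2.COLOR_BGR2HSV)
mk=(((h[...,0]<8)|(h[...,0]>172))&(h[...,1]>130)&(h[...,2]>60)).astype(np.uint8);mk[:170]=0;mk[230:]=0;mk[:,:250]=0;mk[:,370:]=0
n,l,s,c=cv2.connectedComponentsWithStats(mk)
for i in range(1,n):
    if s[i,4]>8:print("vial",ray((c[i][0]-100)*4,(c[i][1]-225)*4,.03).round(0),s[i,4])
E
```

```text
rearU [576.5 413.7]
rearL [451.6 426.3]
mouthU [549.4 171.4]
mouthL [428.7 184.1]
wingU [568.6  89.3]
wingL [393.3 106.6]
faceU [553.7 372.1]
faceL [464.3 381.2]
[489.05161539 177.72884098] [514.07615002 419.9854539 ] [480.97367221  97.92616493] 84.10239884222487 84.13152994598268
83.61607651712069 84.58978136358014 84.21535903255688 84.18516984639636 84.36060846450901
125.53172653958404
121.3928157803432
176.1649367929135
vial [662. 113.] 55
vial [656.  72.] 51
vial [644.  15.] 49
vial [642. -49.] 49
```

>>> drive_tool(
  motion=[
    [[0,-1,0],[0,-0.5,0],-1],
    [[0,-1,0],[0,-1,0],-1],
    [[0,-1,0],[0,-1,0],-1],
    [[0,0,0],[0,-1,0],-1],
    [[0,0,0],[0,-1,0],-1],
    [[0,0,0],[0,-1,0],-1],
    [[0,0,0],[0,-1,0],-1],
    [[0,0,0],[0,-1,0],-1],
    [[0,0,0],[0,-1,0],-1],
    [[0,0,0],[0,-1,0],-1],
    [[0,0,0],[0,-1,0],-1],
    [[0,0,0],[0,-1,0],-1],
  ],
)

```text
time: 1.3
tool_pos: [0.1678, -0.6017, 0.3055]
tool_rot: [0.7, -0.699, 0.103, -0.103]
contact_force: [0.6, 0.2, -0.3]
gripper_width: 0.998
```

```bash
cat >> h.py <<'E'
from scipy.spatial.transform import Rotation as Ro
MOUTH=np.array([.489,.1777]);A=np.radians(84.15);D=np.array([np.cos(A),np.sin(A)]);E_=np.array([D[1],-D[0]])
def R(s):return Ro.from_quat(np.r_[s["tool_rot"][1:],s["tool_rot"][0]]).as_matrix()
def rep(tx=None,ty=None,tz=None):
    s=manip.state();M=R(s);p=s["tool_pos"]
    print("t",round(s["time"],2),"p",p.round(4),"xdir",np.degrees(np.arctan2(M[1,0],M[0,0])).round(2),"ydir",M[:,1].round(3),"F",s["contact_force"].round(2),"w",round(s["gripper_width"],2))
    print("holder-mouth frame x,y mm",((p[:2]-MOUTH)@E_*1e3).round(1),((p[:2]-MOUTH)@D*1e3).round(1))
    if tx is not None:print("units to go",(M.T@(np.array([tx,ty,tz])-p)/.025).round(2))
E
python3 - <<'E'
from h import *
rep(.45,-.285,.30);print(manip.pinch_z)
E
```

```text
t 1.3 p [ 0.1678 -0.6017  0.3055] xdir -16.72 ydir [-0.     0.001 -1.   ] F [ 0.64  0.23 -0.26] w 1.0
holder-mouth frame x,y mm -240.1 -808.1
units to go [ 7.17  0.23 15.38]
-0.0187
```

>>> drive_tool(
  motion=[
    [[0,0,0],[0,-1,0],-1],
    [[0,0,0],[0,-1,0],-1],
    [[0,0,0],[0,-0.84,0],-1],
    [[1,0,1],[0,0,0],-0.6],
    [[1,0,1],[0,0,0],-0.6],
    [[1,0,1],[0,0,0],-0.6],
    [[1,0,1],[0,0,0],-0.6],
    [[1,0,1],[0,0,0],-0.6],
    [[1,0,1],[0,0,0],-0.6],
    [[1,0,1],[0,0,0],-0.6],
    [[1,0,1],[0,0,0],-0.6],
    [[1,0,1],[0,0,0],-0.6],
  ],
)

```text
time: 2.5
tool_pos: [0.404, -0.3867, 0.3057]
tool_rot: [0.707, -0.707, 0.017, -0.017]
contact_force: [-1.5, -0.7, -0.3]
gripper_width: 0.801
```

>>> drive_tool(
  motion=[
    [[1,0,1],[0,0,0],-0.6],
    [[0.7,0,1],[0,0,0],-0.6],
    [[0,0,1],[0,0,0],-0.6],
    [[0,0,1],[0,0,0],-0.6],
    [[0,0,0],[0,0,0],-0.6],
    [[0,0,0],[0,0,0],-0.6],
  ],
)

```text
time: 3.1
tool_pos: [0.4504, -0.2899, 0.306]
tool_rot: [-0.707, 0.707, -0.017, 0.016]
contact_force: [0.1, -0.1, -0.5]
gripper_width: 0.802
```

```bash
python3 - <<'E'
from h import *
rep(.4505,-.283,.18);f=manip.grab_frame("scene");cv2.imwrite("pics/s1.png",f["img"])
E
```

```text
t 3.1 p [ 0.4504 -0.2899  0.306 ] xdir -2.68 ydir [-0. -0. -1.] F [ 0.13 -0.08 -0.46] w 0.8
holder-mouth frame x,y mm 9.3 -469.1
units to go [-0.01  5.04  0.28]
```

View pics/s1.png

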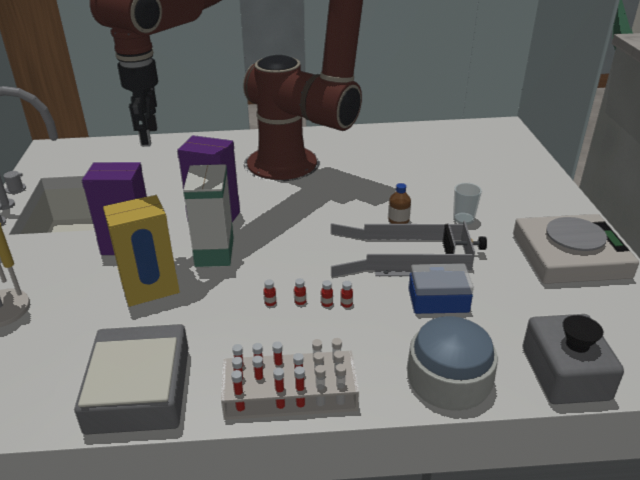

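The gripper is at about (145,140) px, clear above the gap between the purple carton and the white one. I descend and creep up to the carton.

>>> drive_tool(
  motion=[
    [[0,1,0],[0,0,0],-0.6],
    [[0,1,0],[0,0,0],-0.6],
    [[0,1,0],[0,0,0],-0.6],
    [[0,1,0],[0,0,0],-0.6],
    [[0,1,0],[0,0,0],-0.6],
    [[0,0,0.5],[0,0,0],-0.6],
    [[0,0,0.5],[0,0,0],-0.6],
    [[0,0,0.3],[0,0,0],-0.6],
    [[0,0,0.2],[0,0,0],-0.6],
    [[0,0,0.2],[0,0,0],-0.6],
    [[0,0,0.2],[0,0,0],-0.6],
    [[0,0,0.2],[0,0,0],-0.6],
  ],
)

```text
time: 4.35
tool_pos: [0.4531, -0.2374, 0.1817]
tool_rot: [-0.707, 0.707, -0.017, 0.017]
contact_force: [0.2, 0.6, 0.9]
gripper_width: 0.801
```

>>> drive_tool(
  motion=[
    [[0,0,0.2],[0,0,0],-0.6],
    [[0,0,0.2],[0,0,0],-0.6],
    [[0,0,0.2],[0,0,0],-0.6],
    [[0,0,0.2],[0,0,0],-0.6],
  ],
)

```text
time: 4.75
tool_pos: [0.4539, -0.2174, 0.1813]
tool_rot: [-0.707, 0.707, -0.017, 0.017]
contact_force: [0.6, -0.3, 1.0]
gripper_width: 0.797
```

>>> drive_tool(
  motion=[
    [[0,0,0.25],[0,0,0],-0.6],
    [[0,0,0.25],[0,0,0],-0.6],
    [[0,0,0.25],[0,0,0],-0.6],
    [[0,0,0.25],[0,0,0],-0.6],
  ],
)

```text
time: 5.15
tool_pos: [0.4551, -0.1921, 0.1812]
tool_rot: [0.707, -0.707, 0.017, -0.017]
contact_force: [-0.1, -0.2, 0.2]
gripper_width: 0.799
```

```bash
python3 - <<'E'
from h import *
rep();f=manip.grab_frame("scene");cv2.imwrite("pics/s2.png",f["img"][100:340,60:380])
E
```

```text
t 5.15 p [ 0.4551 -0.1921  0.1812] xdir -2.72 ydir [-0.  0. -1.] F [-0.1  -0.2   0.24] w 0.8
holder-mouth frame x,y mm 3.9 -371.4
```

View pics/s2.png

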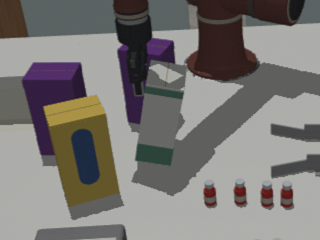

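The carton is tilted about 13° and pivoting cleanly on its bottom edge. I keep going past the balance point.

>>> drive_tool(
  motion=[
    [[0,0,0.25],[0,0,0],-0.6],
    [[0,0,0.25],[0,0,0],-0.6],
    [[0,0,0.25],[0,0,0],-0.6],
    [[0,0,0.25],[0,0,0],-0.6],
    [[0,0,0.25],[0,0,0],-0.6],
    [[0,0,0.25],[0,0,0],-0.6],
    [[0,0,0.2],[0,0,0],-0.6],
    [[0,0,0],[0,0,0],-0.6],
    [[0,0,0],[0,0,0],-0.6],
    [[0,0,0],[0,0,0],-0.6],
    [[0,0,0],[0,0,0],-0.6],
    [[0,0,0],[0,0,0],-0.6],
  ],
)

```text
time: 6.4
tool_pos: [0.4571, -0.1505, 0.1813]
tool_rot: [-0.707, 0.707, -0.017, 0.017]
contact_force: [-0.7, -0.3, -0.5]
gripper_width: 0.801
```

```bash
cat >> h.py <<'E'
def carton(name="top"):
    # lying carton: top face points at z~.084
    f=manip.grab_frame(name);C=cloud(f);z=C[...,2]
    m=((f["range_z"]>0)&(z>.074)&(z<.094)&(C[...,0]>.3)&(C[...,0]<.62)&(C[...,1]>-.25)&(C[...,1]<.45)).astype(np.uint8)
    k,l,st,_=cv2.connectedComponentsWithStats(m)
    for i in range(1,k):
        if st[i,4]<300:continue
        P=C[l==i];r=cv2.minAreaRect(P[:,:2].astype(np.float32)*1000);c=np.array(r[0])/1000-MOUTH
        print(name,"world",np.round(r[0],1),"size",np.round(r[1],1),"ang",round(r[2],2),"z",np.percentile(P[:,2],[2,50,98]).round(4),"holder-mouth x,y mm",(c@E_*1e3).round(1),(c@D*1e3).round(1))
    return f
E
python3 - <<'E'
from h import *
rep();carton("top");f=carton("scene");cv2.imwrite("pics/s3.png",f["img"][80:340,60:540])
E
```

```text
t 6.4 p [ 0.4571 -0.1505  0.1813] xdir -2.75 ydir [-0. -0. -1.] F [-0.7  -0.32 -0.54] w 0.8
holder-mouth frame x,y mm 1.7 -329.7
top world [459.2 -27.9] size [205.3 114.4] ang 87.4 z [0.0801 0.0839 0.0876] holder-mouth x,y mm -8.7 -207.6
scene world [ 330.5 -188.4] size [ 50.9 119.7] ang 4.6 z [0.0746 0.0844 0.0934] holder-mouth x,y mm -120.4 -380.3
scene world [460.3 -33. ] size [213.2 128. ] ang 87.02 z [0.0756 0.0852 0.0891] holder-mouth x,y mm -7.1 -212.5
```

View pics/s3.png

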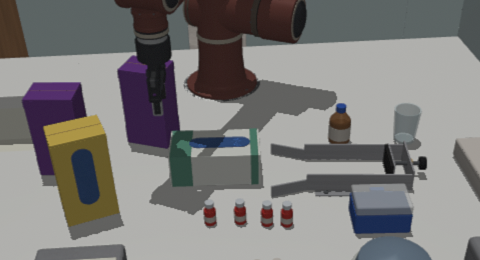

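The carton lies flat with its panel up, head towards the holder (px 170–258, 130–185), about 3° and 8 mm off axis. Next I square the tool to the holder and come down behind its foot.

>>> drive_tool(
  motion=[
    [[0,0,-0.6],[0,0,0],-0.6],
    [[0,0,-0.6],[0,0.62,0],-0.6],
    [[-0.1,0,0],[0,0,0],-0.6],
    [[0,1,0],[0,0,0],-0.6],
    [[0,1,0],[0,0,0],-0.6],
    [[0,1,0],[0,0,0],-0.6],
    [[0,1,0],[0,0,0],-0.6],
    [[0,1,0],[0,0,0],-0.6],
    [[0,0.6,0],[0,0,0],-0.6],
    [[0,0.2,0],[0,0,0],-0.6],
    [[0,0,0],[0,0,0],-0.6],
  ],
)

```text
time: 7.6
tool_pos: [0.4526, -0.18, 0.0357]
tool_rot: [0.706, -0.706, 0.037, -0.036]
contact_force: [-0.8, 0.4, 0.3]
gripper_width: 0.799
```

```bash
python3 - <<'E'
from h import *
p=MOUTH-.357*D;rep(p[0],p[1],.035);carton("top")
E
```

```text
t 7.6 p [ 0.4526 -0.18    0.0357] xdir -5.87 ydir [-0.001  0.001 -1.   ] F [-0.77  0.45  0.28] w 0.8
holder-mouth frame x,y mm 0.3 -359.5
units to go [-0.01  0.03  0.1 ]
top world [458.9 -31.2] size [211.6 114.7] ang 87.34 z [0.0801 0.0839 0.0876] holder-mouth x,y mm -8.6 -210.9
```

>>> drive_tool(
  motion=[
    [[0,0,0.5],[0,0,0],-0.6],
    [[0,0,0.4],[0,0,0],-0.6],
    [[0,0,0.2],[0,0,0],-0.6],
    [[0,0,0.2],[0,0,0],-0.6],
    [[0,0,0.2],[0,0,0],-0.6],
    [[0,0,0.2],[0,0,0],-0.6],
    [[0,0,0.2],[0,0,0],-0.6],
    [[0,0,0.25],[0,0,0],-0.6],
    [[0,0,0.25],[0,0,0],-0.6],
    [[0,0,0.25],[0,0,0],-0.6],
    [[0,0,0.25],[0,0,0],-0.6],
    [[0,0,0.25],[0,0,0],-0.6],
  ],
)

```text
time: 8.85
tool_pos: [0.4612, -0.1011, 0.0363]
tool_rot: [0.706, -0.706, 0.036, -0.036]
contact_force: [-0.6, -1.4, 1.3]
gripper_width: 0.799
```

```bash
python3 - <<'E'
from h import *
rep();carton("top")
E
```

```text
t 8.85 p [ 0.4612 -0.1011  0.0363] xdir -5.83 ydir [ 0.  0. -1.] F [-0.59 -1.4   1.34] w 0.8
holder-mouth frame x,y mm 0.8 -280.2
top world [471.3  39.1] size [168.5 114.9] ang 84.5 z [0.0801 0.0839 0.0876] holder-mouth x,y mm -3.5 -139.7
top world [432.5 -74.2] size [34.8 49.7] ang 69.71 z [0.08   0.0839 0.0887] holder-mouth x,y mm -30.5 -256.4
```

>>> drive_tool(
  motion=[
    [[0,0,0.25],[0,0,0],-0.6],
    [[0,0,0.25],[0,0,0],-0.6],
    [[0,0,0.25],[0,0,0],-0.6],
    [[0,0,0.25],[0,0,0],-0.6],
    [[0,0,0.25],[0,0,0],-0.6],
    [[0,0,0.25],[0,0,0],-0.6],
    [[0,0,0.25],[0,0,0],-0.6],
    [[0,0,0.25],[0,0,0],-0.6],
    [[0,0,0.25],[0,0,0],-0.6],
    [[0,0,0.25],[0,0,0],-0.6],
  ],
)

```text
time: 9.9
tool_pos: [0.4681, -0.0393, 0.0367]
tool_rot: [-0.706, 0.706, -0.036, 0.036]
contact_force: [0.3, -1.1, -0.3]
gripper_width: 0.798
```

```bash
python3 - <<'E'
from h import *
rep();carton("top")
E
```

```text
t 9.9 p [ 0.4681 -0.0393  0.0367] xdir -5.85 ydir [ 0.001 -0.001 -1.   ] F [ 0.34 -1.14 -0.26] w 0.8
holder-mouth frame x,y mm 1.3 -218.0
top world [480.4 109.7] size [150.5 114.8] ang 83.98 z [0.0802 0.084  0.0879] holder-mouth x,y mm -1.6 -68.5
top world [433.9  -6.1] size [47.  53.6] ang 75.21 z [0.0798 0.0841 0.0879] holder-mouth x,y mm -36.1 -188.5
```

>>> drive_tool(
  motion=[
    [[0,0,0.25],[0,0,0],-0.6],
    [[0,0,0.25],[0,0,0],-0.6],
    [[0,0,0.25],[0,0,0],-0.6],
    [[0,0,0.25],[0,0,0],-0.6],
    [[0,0,0.25],[0,0,0],-0.6],
    [[0,0,0.25],[0,0,0],-0.6],
    [[0,0,0.25],[0,0,0],-0.6],
    [[0,0,0.25],[0,0,0],-0.6],
    [[0,0,0.25],[0,0,0],-0.6],
    [[0,0,0.25],[0,0,0],-0.6],
    [[0,0,0.25],[0,0,0],-0.6],
    [[0,0,0.25],[0,0,0],-0.6],
  ],
)

```text
time: 11.15
tool_pos: [0.4751, 0.0357, 0.0362]
tool_rot: [0.706, -0.706, 0.036, -0.036]
contact_force: [0.2, -2.8, 1.2]
gripper_width: 0.799
```

```bash
python3 - <<'E'
from h import *
rep()
E
```

```text
t 11.15 p [0.4751 0.0357 0.0362] xdir -5.82 ydir [-0.  0. -1.] F [ 0.19 -2.84  1.17] w 0.8
holder-mouth frame x,y mm 0.7 -142.7
```

>>> drive_tool(
  motion=[
    [[0,0,0.25],[0,0,0],-0.6],
    [[0,0,0.25],[0,0,0],-0.6],
    [[0,0,0.25],[0,0,0],-0.6],
    [[0,0,0.25],[0,0,0],-0.6],
    [[0,0,0.25],[0,0,0],-0.6],
    [[0,0,0.25],[0,0,0],-0.6],
    [[0,0,0.25],[0,0,0],-0.6],
    [[0,0,0.25],[0,0,0],-0.6],
    [[0,0,0.25],[0,0,0],-0.6],
    [[0,0,0.25],[0,0,0],-0.6],
  ],
)

```text
time: 12.15
tool_pos: [0.4814, 0.0979, 0.0362]
tool_rot: [0.706, -0.706, 0.036, -0.036]
contact_force: [0.6, -0.7, 0.1]
gripper_width: 0.801
```

>>> drive_tool(
  motion=[
    [[0,0,0.1],[0,0,0],-0.6],
    [[0,0,0.1],[0,0,0],-0.6],
    [[0,0,0.1],[0,0,0],-0.6],
    [[0,0,0.1],[0,0,0],-0.6],
    [[0,0,0.1],[0,0,0],-0.6],
    [[0,0,0.1],[0,0,0],-0.6],
    [[0,0,0.1],[0,0,0],-0.6],
    [[0,0,0.1],[0,0,0],-0.6],
    [[0,0,0],[0,0,0],-0.6],
  ],
)

```text
time: 13.05
tool_pos: [0.4835, 0.1177, 0.0363]
tool_rot: [0.706, -0.706, 0.036, -0.036]
contact_force: [0.0, 0.6, -1.1]
gripper_width: 0.804
```

```bash
python3 - <<'E'
from h import *
rep();carton("top")
E
```

```text
t 13.05 p [0.4835 0.1177 0.0363] xdir -5.82 ydir [-0.     0.001 -1.   ] F [ 0.01  0.64 -1.12] w 0.8
holder-mouth frame x,y mm 0.7 -60.3
top world [499.2 289.1] size [106.4 114.8] ang 84.57 z [0.0802 0.0841 0.0878] holder-mouth x,y mm -1.2 111.8
top world [447.5 165.1] size [59.9 37.4] ang 84.37 z [0.0801 0.0841 0.0875] holder-mouth x,y mm -40.0 -16.7
```

>>> drive_tool(
  motion=[
    [[0,0,0.08],[0,0,0],-0.6],
    [[0,0,0.08],[0,0,0],-0.6],
    [[0,0,0.08],[0,0,0],-0.6],
    [[0,0,0.08],[0,0,0],-0.6],
    [[0,0,0.08],[0,0,0],-0.6],
    [[0,0,0.08],[0,0,0],-0.6],
    [[0,0,0.08],[0,0,0],-0.6],
    [[0,0,0.08],[0,0,0],-0.6],
    [[0,0,0.08],[0,0,0],-0.6],
    [[0,0,0.08],[0,0,0],-0.6],
    [[0,0,0.04],[0,0,0],-0.6],
  ],
)

```text
time: 14.2
tool_pos: [0.4857, 0.1383, 0.0363]
tool_rot: [0.706, -0.706, 0.036, -0.036]
contact_force: [0.1, -1.9, -0.9]
gripper_width: 0.799
```

```bash
python3 - <<'E'
from h import *
rep();f=carton("top");cv2.imwrite("pics/t4.png",cv2.resize(f["img"][205:345,100:290],None,fx=4,fy=4))
E
```

```text
t 14.2 p [0.4857 0.1383 0.0363] xdir -5.82 ydir [ 0.  0. -1.] F [ 0.1  -1.92 -0.87] w 0.8
holder-mouth frame x,y mm 0.7 -39.5
top world [501.5 312.2] size [100.  114.7] ang 84.46 z [0.0801 0.0841 0.088 ] holder-mouth x,y mm -1.3 135.0
top world [450.  188.1] size [61.5 37.7] ang 84.62 z [0.0801 0.0838 0.0874] holder-mouth x,y mm -39.8 6.4
```

View pics/t4.png

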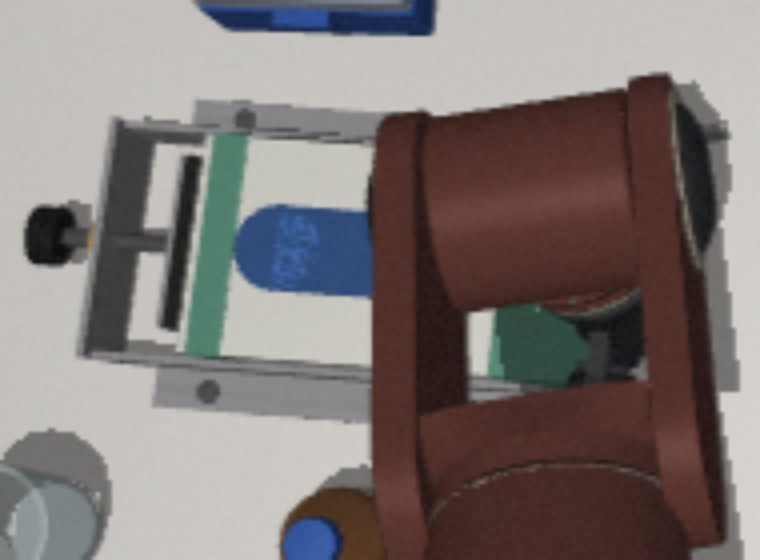

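The carton head (green band, px 185–245) is between the plates, about 15 mm short of the black backstop. The blue panel is up. I now feel for contact in small steps.

>>> drive_tool(
  motion=[
    [[0,0,0.06],[0,0,0],-0.6],
    [[0,0,0.06],[0,0,0],-0.6],
    [[0,0,0.06],[0,0,0],-0.6],
    [[0,0,0.06],[0,0,0],-0.6],
    [[0,0,0.06],[0,0,0],-0.6],
    [[0,0,0.04],[0,0,0],-0.6],
    [[0,0,0.04],[0,0,0],-0.6],
  ],
)

```text
time: 14.95
tool_pos: [0.4867, 0.1476, 0.0363]
tool_rot: [-0.706, 0.706, -0.036, 0.036]
contact_force: [-0.1, -1.5, 0.4]
gripper_width: 0.797
```

>>> drive_tool(
  motion=[
    [[0,0,0.04],[0,0,0],-0.6],
    [[0,0,0.04],[0,0,0],-0.6],
  ],
)

```text
time: 15.15
tool_pos: [0.4867, 0.1488, 0.0363]
tool_rot: [-0.705, 0.707, -0.036, 0.036]
contact_force: [-1.0, -8.2, 2.1]
gripper_width: 0.799
```

Contact with the backstop. I let it settle and read the force.

>>> drive_tool(
  motion=[
    [[0,0,0],[0,0,0],-0.6],
  ],
)

```text
time: 15.25
tool_pos: [0.4867, 0.1487, 0.0363]
tool_rot: [-0.705, 0.707, -0.036, 0.036]
contact_force: [-1.4, -5.8, 1.5]
gripper_width: 0.803
```

```bash
python3 - <<'E'
from h import *
rep()
E
```

```text
t 15.25 p [0.4867 0.1487 0.0363] xdir -5.82 ydir [-0.001 -0.002 -1.   ] F [-1.38 -5.85  1.48] w 0.8
holder-mouth frame x,y mm 0.7 -29.0
```

>>> drive_tool(
  motion=[
    [[0,0,0.02],[0,0,0],-0.6],
    [[0,0,0],[0,0,0],-0.6],
  ],
)

```text
time: 15.45
tool_pos: [0.4867, 0.1488, 0.0363]
tool_rot: [-0.705, 0.707, -0.036, 0.036]
contact_force: [-1.6, -7.3, 2.4]
gripper_width: 0.799
```

>>> drive_tool(
  motion=[
    [[0,0,0.01],[0,0,0],-0.6],
    [[0,0,0],[0,0,0],-0.6],
  ],
)

```text
time: 15.65
tool_pos: [0.4867, 0.1487, 0.0363]
tool_rot: [-0.705, 0.707, -0.036, 0.036]
contact_force: [-2.4, -8.5, 2.4]
gripper_width: 0.803
```

>>> drive_tool(
  motion=[
    [[0,0,0.02],[0,0,0],-0.6],
    [[0,0,0.02],[0,0,0],-0.6],
    [[0,0,0],[0,0,0],-0.6],
    [[0,0,0],[0,0,0],-0.6],
    [[0,0,0],[0,0,0],-0.6],
  ],
)

```text
time: 16.15
tool_pos: [0.4867, 0.1487, 0.0363]
tool_rot: [-0.704, 0.708, -0.036, 0.035]
contact_force: [-2.6, -13.2, 4.4]
gripper_width: 0.802
```

>>> drive_tool(
  motion=[
    [[0,0,0],[0,0,0],-0.6],
    [[0,0,0],[0,0,0],-0.6],
    [[0,0,0],[0,0,0],-0.6],
  ],
)

```text
time: 16.45
tool_pos: [0.4867, 0.1487, 0.0363]
tool_rot: [-0.704, 0.708, -0.036, 0.035]
contact_force: [-2.4, -12.7, 4.0]
gripper_width: 0.8
```

I've held about 13 N for over 0.6 s. Even with the largest bench friction (about 3 N), that puts roughly 10 N on the backstop. Now I back off gently and rise.

>>> drive_tool(
  motion=[
    [[0,0,-0.04],[0,0,0],-0.6],
    [[0,0,-0.08],[0,0,0],-0.6],
    [[0,0,-0.2],[0,0,0],-0.6],
    [[0,0,-0.5],[0,0,0],-0.6],
    [[0,0,-1],[0,0,0],-0.6],
    [[0,-0.5,-0.5],[0,0,0],-0.6],
    [[0,-1,0],[0,0,0],-0.6],
    [[0,-1,0],[0,0,0],-0.6],
    [[0,-1,0],[0,0,0],-0.6],
    [[0,-1,0],[0,0,0],-0.6],
    [[0,-1,-1],[0,0,0],-0.6],
    [[0,-1,-1],[0,0,0],-0.6],
  ],
)

```text
time: 17.65
tool_pos: [0.4759, 0.0434, 0.201]
tool_rot: [0.706, -0.706, 0.035, -0.036]
contact_force: [2.1, -0.1, 0.2]
gripper_width: 0.8
```

>>> drive_tool(
  motion=[
    [[0,-1,-1],[0,0,0],-0.6],
    [[0,-1,-1],[0,0,0],-0.6],
    [[0,0,-1],[0,0,0],-0.6],
    [[0,0,-1],[0,0,0],-0.6],
    [[0,0,-1],[0,0,0],-0.6],
    [[0,0,-1],[0,0,0],-0.6],
    [[0,0,0],[0,0,0],-0.6],
    [[0,0,0],[0,0,0],-0.6],
  ],
)

```text
time: 18.45
tool_pos: [0.4607, -0.1056, 0.2495]
tool_rot: [0.706, -0.706, 0.036, -0.037]
contact_force: [0.6, -1.0, 0.8]
gripper_width: 0.801
```

```bash
python3 - <<'E'
from h import *
rep();f=carton("top");carton("scene");cv2.imwrite("pics/t5.png",f["img"])
E
```

```text
t 18.45 p [ 0.4607 -0.1056  0.2495] xdir -5.91 ydir [ 0.001  0.    -1.   ] F [ 0.63 -0.98  0.78] w 0.8
holder-mouth frame x,y mm 0.7 -284.7
top world [496.6 266.2] size [214.  115.4] ang 84.04 z [0.08   0.0841 0.0878] holder-mouth x,y mm -1.4 88.8
scene world [ 328.7 -190.4] size [ 49.3 117.9] ang 2.68 z [0.0743 0.084  0.0934] holder-mouth x,y mm -121.9 -382.5
scene world [496.7 265.5] size [212.9 126.3] ang 83.87 z [0.0756 0.0849 0.0889] holder-mouth x,y mm -1.3 88.1
```

View pics/t5.png

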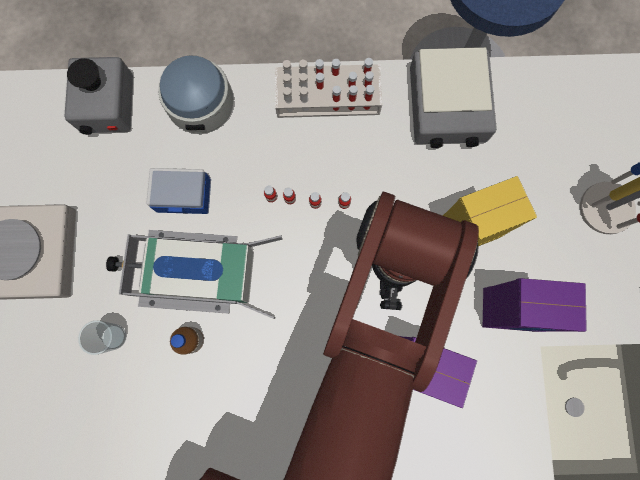

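The last picture shows the carton between the plates (px 140–252, 237–303), panel up and head against the backstop. The head is at holder y ≈ 80.5 mm, and depth put the backstop face at about 81 mm before the push. All bystanders are at their original pixels, so I hand in.

```bash
python3 - <<'E'
from h import *
print(manip.job_done());rep();carton("top")
E
```

```text
the job is handed in; nothing more can be done
None
the job is handed in; nothing more can be done
```

I tipped the carton over with the open fingers, squared it from its foot end, slid it between the side plates and pressed it against the backstop. I then backed off and handed in at about 18.5 s of the 72 s allowed; no verdict is reported.

**Press:** about 13 N measured at the tool, held for more than 0.6 s. Allowing for bench friction, that is roughly 10 N on the backstop. No force reading went above about 14 N, though I only read the force at the end of each move.

**Final position:** before hand-in the carton lay flat with the panel up. It was about 1.4 mm off the holder's centre line and within 0.3° of square.

**Against the backstop:** the head measured about 80.5 mm along the holder. The backstop face measured about 81 mm by depth, which agrees with where I felt contact. My first estimate of the face, from picking pixels along its top edge, was about 85 mm. That disagrees by 4 mm, and I trusted the depth and the contact.

**Everything else:** in the last picture the vials, bottle, beaker, tip box and look-alike cartons were where they started, judged by eye and not re-measured. The arm was clear of everything. A repeat look after hand-in was not possible.

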